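Rake the silver bar out of the spring-flap dust box and weigh it

TASK

Push the clear spring flap on top of the dust box down and keep it held open with the gripper while you rake the silver bar lying inside, along the floor and out through the low mouth onto the dark steel apron; do not lift it out through the flap. Let the flap spring shut, then lay the bar flat on the middle of the balance pan, gently, without slamming the pan down to its stop, and leave the other things on the bench where they are.

Things in the scene. Friction and masses are not known exactly. Their poses are not given: they have to be found in the camera images.
- dustbox: Grey fixed filing-dust box, a channel along its own y. Origin: centre of the channel, on the bench; z up. Outside 72 mm (x) by 220 mm (y -110 to +110), 76 mm high; inside x -30 to +30, y -105 to +105 mm. Floor: dark steel plate 4 mm thick, running on through the mouth at the +y end as a flat open apron 72 mm wide, to y = +200 mm. The top is closed only by the flap.
- flap (a joint): Clear spring flap over the channel's top, 204 x 57 mm, 3 mm thick, hinged along y at x = +29, z = 73 mm of the box. Rad: 0 shut (level), grows as the free -x edge is pushed DOWN into the box, stop 1.45. A spring shuts it (0.1 N m shut, 0.2 at 1.3 rad; 2 to 5 N at the edge). Open, it leans on the finger in the channel, which can slide along it in y; it shuts when that is drawn up.
- flap_edge (a point): Middle of the upper side of the metal strip along the flap's free edge; moves with the flap. Shut: x = -26, y = 0, z = 75.5 mm of the dust box. At 1.2 rad open the edge is about 18 mm above the floor plate, just above the bar.
- mouth (a point): Middle of the mouth's sill: x = 0, y = +110, z = 4 mm of the dust box. The mouth is as wide as the channel (60 mm) and 26 mm high above the floor plate; above it the end wall (5 mm thick, inner face y = +105 mm) is closed, so the bar passes under while an upright finger inside stops at the wall; the raked bar's last 5 mm stay under it, so draw it clear before lifting.
- bar_center (a point): Centre (half-way up) of the plain cast silver bar, loose, 40 mm (own x) by 64 mm (own y, its length) by 14 mm high, 0.36 kg give or take 20%. At the start it lies flat on the box's floor under the flap, length roughly along the channel, at least 55 mm of free floor between it and the closed (-y) end. Heavy for its size: grip it at its middle, across the 40 mm width.
- pan_center (a point): Centre of the upper face of the balance's round flat steel pan, 130 mm across, 60 mm above the bench when empty (moves down with the pan). The pan has no rim. Below it a black housing 150 x 150 x 30 mm, fixed to the bench.
- pan (a joint): Pan travel downward in m: 0 empty, stop at 0.014. Spring 700 N/m with 0.8 N preload, damped: the bar alone sinks it 3 to 6 mm.
- file: bystander: flat hand file with a wooden handle, 200 mm long, up to 16 mm high, lying along the near side of the dust box about 90 to 100 mm from its middle line
- brush: bystander: bench brush about 170 mm long, lying along the far side of the dust box
- finger_ring: bystander: metal finger ring, 22 mm across, lying near the balance on the robot's side
- block: bystander: steel bench block 70 x 70 x 25 mm
- hammer: bystander: hammer about 220 mm long, lying at the back
- cup: bystander: metal mug, 72 mm across and 70 mm high, standing at the back
- canister: bystander: grey plastic canister, 32 mm across and 55 mm high, standing at the back
Mind the look-alikes: they are no part of the job. What is meant by the part that bears pan_center is not purple or yellow, and is the larger of those in its own colour.

How it is judged (in metres and radians):
On the way, in this order (a step that is already met when the one before it is completed fails the run):
1. the flap is held open (over 0.5 rad) while the bar comes out of the mouth: its centre past the end wall (value of joint flap above 0.5 rad and y of bar_center in the frame of dustbox above 0.105 m and z of bar_center in the frame of dustbox below 0.04 m), for 0.05 s.
2. the bar lies at rest on the apron, more than half out of the mouth, and the flap has sprung shut (value of joint flap below 0.1 rad and y of bar_center in the frame of dustbox above 0.105 m and z of bar_center in the frame of dustbox below 0.02 m and linear speed of bar below 0.05 m/s), for 0.1 s.
At the end, for the whole second after the job is handed in: The bar rests flat (within 0.12 rad) on the balance pan, its centre within 25 mm of the pan's centre, the pan sunk under its weight; the flap is shut (under 0.1 rad); everything at rest and released (horizontal distance between bar_center and pan_center below 0.025 m and z of bar_center in the frame of pan_center between 0.003 and 0.011 m and angle between bar_center's own z axis and vertical below 0.12 rad and value of joint pan above 0.0015 m and value of joint flap below 0.1 rad and linear speed of bar below 0.02 m/s); the robot touches nothing.
It fails at once if the bar is lifted out through the flap (y of bar_center in the frame of dustbox between -0.12 and 0.08 m and z of bar_center in the frame of dustbox between 0.06 and 0.12 m and x of bar_center in the frame of dustbox between -0.05 and 0.05 m).
It fails at once if the pan is slammed or pressed to its stop (over 12.5 mm) (value of joint pan above 0.0125 m).
It fails at once if a bystander is moved more than 30 mm (distance of any of file, brush, finger_ring, block, hammer, cup, canister from where it was at the start of the episode above 0.03 m).
It also fails if it takes over 64 s, if anything falls off the work surface, if the arm or the gripper's body presses on something with over 40 N, if the wrist force passes 120 N, or if a joint passes its speed limit or range.

ROBOT

A 6-joint arm with a two-finger parallel gripper is mounted at the origin on the work surface. World frame = base frame: x ahead of the robot, y to its left, z up, the work surface at z = 0. Lengths are in mm, angles in rad, forces in N, time in s.
With the tool pointing down it reaches from about 350 to 875 mm from the base axis. Payload 4.2 kg.
Tool frame: the origin (TCP) lies midway between the tips of the shut fingers; the grasp point (between the pads) lies 19 mm behind it; z points along the fingers, y is the line along which they close (so a half turn about z gives the same grasp; the last joint's range is limited). The gripper opens to 85 mm and grips with 20 to 120 N. Pads are 22 mm wide; open, the fingers measure 114 mm over their backs; the gripper's body (76 mm by 85 mm) begins 54 mm behind the grasp point. The pads swing forward as they close: fully open they stand 13 mm farther back than shut.
Start: joints at [1.437, 0.385, 0.008, 0, -1.194, -0.259], TCP at [239.202, 577.392, 231.312] pointing down, gripper open.
Joint ranges: [-3.14, 3.14], [-1.21, 2.06], [-1.07, 1.41], [-3.16, 2.05], [-2.99, -0.16], [-3.1, 3.1]. Speed limits (rad/s): [2.79, 2.79, 3.14, 3.14, 3.14, 3.14].

INTERFACE

Orientations are given as a unit quaternion [x, y, z, w].
In Python, from bench import sensors, get_image, camera_params, job_done gives the robot as it stands.
- The arm moves only by the tool servo_tool, never from a script. Its argument "motion" is a list of rows, each an object with "travel": the shift along the tool's x, y, z as a fraction of full scale, a list of three; "rot": the turn, a rotation vector about the tool's x, y, z as a fraction of full scale, a list of three; "hand": the opening, from 0 (shut) to 1 (fully open). In form: [{"travel": [x, y, z], "rot": [wx, wy, wz], "hand": hand}, ...]. A call has 1 to 10 rows; each row shifts and turns the commanded pose from where the row before left it, along the tool's axes as they then stand; what a row does not reach is not made up. Full scale, the value 1, is 25 cm for a shift and 360 degrees for a turn. A row lasts 1/12 s, in which the tool goes at most 41.7 mm and 7.16 degrees, less where a joint would pass 70% of its speed; a pose out of reach is approached as far as the arm can. A call with a number of a shift or a turn outside -1 to 1 is refused whole. A call with a gripper value outside its range is refused whole. The fingers move at their own pace and stop on an object; the grip force is fixed at half the most. Time passes only in rows, so rows that do not move let the fingers close. It gives the time, the measured TCP pose, the force, the opening and the grip force at its end, in the units of the state.
- sensors.read_state(): the state, without advancing time (a new reading comes with each control period).
- get_image(name): name is "scene" or "top"; returns (picture, depth): 420x560x3 uint8, red, green, blue; 420x560 float32, mm along the optical axis (not along the pixel's ray), 0 where there is no reading.
- camera_params(name): a dict with "camera_matrix" (3x3 intrinsics, pixels), "R" (3x3) and "t" (3): a world point X has camera coordinates R X + t. Camera axes: x right, y down, z forward; pixel columns grow to the right and rows downward; lengths in mm; the calibration is good to about 2 mm. A picture is of the moment at which its call begins. camera_params takes no time and is no camera call.
- job_done(): hands the job in; it is judged then, once.
The state is a dict: "clock": time; "joints": joint angles; "joint_vel": joint speeds; "joint_efforts": joint torques, N m; "position": TCP position; "ee_rot": TCP orientation; "contact_force": force on the tool from outside, world axes, zero at the start; "wrist_torque": the same for the moment, N m; "gripper_width": finger opening in mm; "grasp_force": force on a finger pad.
Only numpy, scipy, OpenCV 4.12 (cv2) and the standard library are available. Lean on these libraries where they do the work, as an engineer would, in place of code of your own. Each camera call takes 0.05 s, during which the arm holds its last target. There are 200 camera calls.

## Working session

There is one attempt and no reset: what is moved stays moved. The work goes in short steps, Python scripts to look and compute and a tool call to move; the robot and the scene stay as the last step left them, time stands still between calls to the robot, and variables do not carry over. Pictures are saved under pics/ and viewed, at most 13 in all, crops included, and the job is handed in when it is done.

Besides the shell and the picture viewer there is one more tool, called as name(argument=value, ...), one argument or row to a line, values as JSON. servo_tool: Moves the arm, as the interface text tells. Its arguments: {"type":"object","properties":{"motion":{"type":"array"}},"required":["motion"]}

```bash
ls; mkdir -p pics
python3 - <<'E'
from bench import *
import cv2,numpy as np
for n in("scene","top"):
    p,d=get_image(n); cv2.imwrite(f"pics/{n}0.png",p[:,:,::-1]); np.save(f"pics/{n}0.npy",d)
    c=camera_params(n); print(n,np.round(c["camera_matrix"],1).tolist(),np.round(c["R"],4).tolist(),np.round(c["t"],1))
s=sensors.read_state();print(s)
E
```

```text
pics
scene [[415.0, 0.0, 285.4], [0.0, 415.0, 207.5], [0.0, 0.0, 1.0]] [[0.5004, 0.8657, -0.0153], [0.6263, -0.3741, -0.684], [-0.5978, 0.3326, -0.7294]] [-337.8 -202.7 1780.4]
top [[416.6, 0.0, 275.8], [0.0, 416.6, 209.7], [0.0, 0.0, 1.0]] [[-0.0184, -0.9998, -0.0019], [-0.9966, 0.0185, -0.0799], [0.0799, 0.0004, -0.9968]] [ 134.2  489.5 1258.5]
{'clock': 0.1, 'joints': array([ 1.43661235e+00,  3.85465606e-01,  6.73804996e-03, -4.16946087e-04,
       -1.19401102e+00, -2.58587581e-01]), 'joint_vel': array([ 0.00151202, -0.00064134,  0.00245413, -0.00070097, -0.00126418,
        0.00029055]), 'joint_efforts': array([-6.36994628e-04, -3.93316770e+01,  1.88931870e+01,  4.19807017e+00,
       -2.59033899e-03,  2.42867273e-06]), 'position': array([239.01363458, 576.91410814, 230.33257786]), 'ee_rot': array([ 9.80762722e-01, -1.95201182e-01, -1.33032972e-04,  9.81293073e-04]), 'contact_force': array([-0.54563547, -0.82432077, -0.63175948]), 'wrist_torque': array([-0.05373607, -0.00962837, -0.01180409]), 'grasp_force': 0.0, 'gripper_width': 85.22563285784581}
```

View pics/scene0.png

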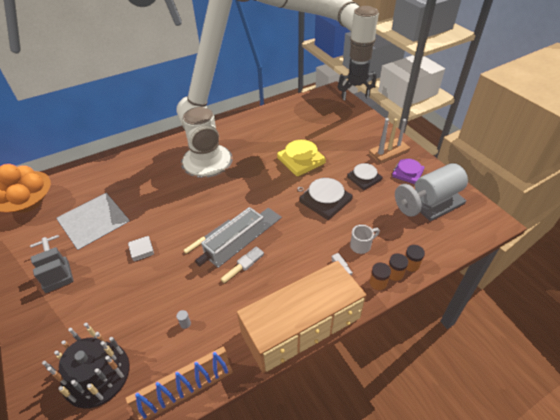

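View pics/top0.png

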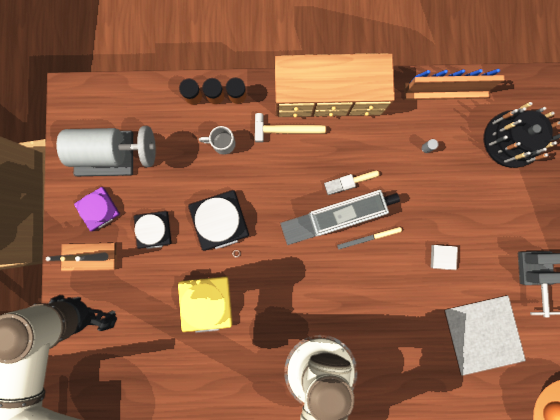

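The top view shows the box at about (355,212), its apron running to (283,235), with the bar near (347,213). The large black-housed balance pan is at (218,220). The small black one at (152,229) and the yellow and purple ones are look-alikes.

```bash
cat > h.py <<'E'
import numpy as np,cv2
from bench import *
def ray(n,uv,z):
    c=camera_params(n);K,R,t=map(np.array,(c["camera_matrix"],c["R"],c["t"]))
    o=-R.T@t; d=R.T@np.linalg.inv(K)@np.array([*uv,1.]); return o+d*(z-o[2])/d[2]
def proj(n,X):
    c=camera_params(n);q=np.array(c["R"])@X+np.array(c["t"]);q=np.array(c["camera_matrix"])@q;return q[:2]/q[2]
E
python3 - <<'E'
from h import *
p=cv2.imread("pics/top0.png");d=np.load("pics/top0.npy")
cr=p[165:255,270:410];cv2.imwrite("pics/c1.png",cv2.resize(cr,None,fx=5.5,fy=5.5,interpolation=cv2.INTER_CUBIC))
# pan: bright disk
g=cv2.cvtColor(p,cv2.COLOR_BGR2HSV)
m=((g[:,:,2]>150)&(g[:,:,1]<60)).astype(np.uint8); m[:, :185]=0;m[:,255:]=0;m[:180]=0;m[260:]=0
n,l,s,c=cv2.connectedComponentsWithStats(m);i=1+np.argmax(s[1:,4]);print(s[i],c[i],ray("top",c[i],60))
ct=cv2.findContours((l==i).astype(np.uint8),0,1)[0][0];e=cv2.minEnclosingCircle(ct);print(e,ray("top",e[0],60))
# box: depth heights in region
c=camera_params("top");K,R,t=map(np.array,(c["camera_matrix"],c["R"],c["t"]))
v,u=np.mgrid[0:420,0:560];Pc=np.stack([(u-K[0,2])/K[0,0]*d,(v-K[1,2])/K[1,1]*d,d],-1);W=(Pc-t)@R
np.save("pics/W.npy",W)
for (uu,vv) in [(218,220),(347,213),(365,208),(300,230),(320,222),(385,201),(365,206)]: print((uu,vv),W[vv,uu].round(1))
m=((W[:,:,2]>66)&(W[:,:,2]<86)&(u>300)&(u<410)&(v>180)&(v<240)).astype(np.uint8)
P=W[m>0][:,:2].astype(np.float32);r=cv2.minAreaRect(P);print(len(P),r,cv2.boxPoints(r))
E
```

```text
[ 195  198   44   44 1533] [216.32681018 219.27723418] [463.5013274 301.9349138  60.       ]
((216.3941650390625, 219.28466796875), 22.20901870727539) [463.47554504 301.73522432  60.        ]
(218, 220) [461.2 296.9  60.9]
(347, 213) [474.  -83.6  74.7]
(365, 208) [ 487.8 -137.2   73.2]
(300, 230) [428.8  51.4   4.6]
(320, 222) [448.9  -3.4  77.7]
(385, 201) [ 508.6 -200.    60.9]
(365, 206) [ 493.2 -136.1   79.5]
1806 ((476.77423095703125, -87.5695571899414), (73.40252685546875, 221.05889892578125), 16.561559677124023) [[ 410.08963      7.9129486]
 [ 473.10147   -203.9751   ]
 [ 543.45886   -183.05206  ]
 [ 480.447       28.835983 ]]
```

View pics/c1.png

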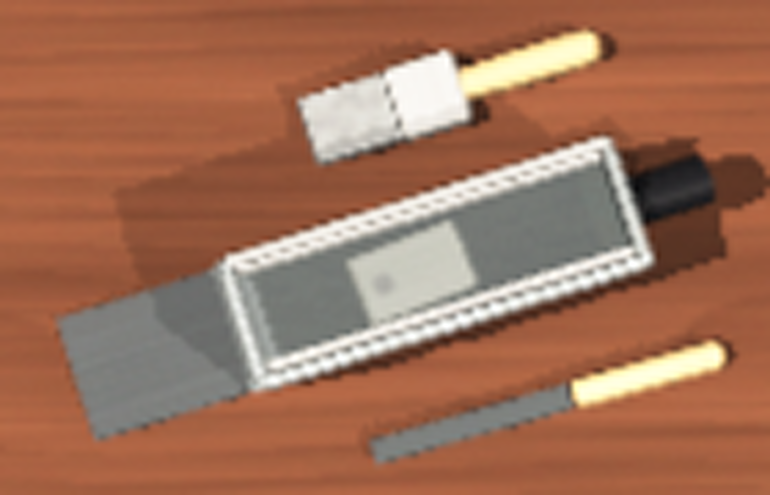

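The crop shows the box's rim, with the apron's end corners at crop (60,320) and (97,438). The bar's corners, seen through the flap, are (347,262), (455,220), (478,287) and (372,325).

```bash
cat >> h.py <<'E'
from scipy.spatial.transform import Rotation as Ro
B=np.array([476.8,-87.6]);a=np.deg2rad(16.56)
bx=np.array([np.cos(a),np.sin(a)]);by=np.array([-np.sin(a),np.cos(a)])
def tobox(P): q=np.array(P[:2])-B; return np.array([q@bx,q@by])
def frombox(x,y): return B+x*bx+y*by
def go(target,yaw=None):
    s=sensors.read_state();R=Ro.from_quat(s["ee_rot"]);p=s["position"]
    print("t %.2f"%s["clock"],"pos",p.round(1),"box",tobox(p).round(1),"F",s["contact_force"].round(1),"w %.1f g %.1f"%(s["gripper_width"],s["grasp_force"]),"j",s["joints"].round(2))
    if yaw is not None:
        y=np.deg2rad(yaw);X=np.array([np.cos(y),np.sin(y),0]);Z=np.array([0,0,-1.]);T=Ro.from_matrix(np.stack([X,np.cross(Z,X),Z],1))
        rv=(R.inv()*T).as_rotvec();print("rot frac",(rv/2/np.pi).round(4)," deg",np.rad2deg(rv).round(2))
    else: T=R
    if target is not None:
        d=np.array(target,float)-p;print("travel frac now",(R.inv().apply(d)/250).round(4),"in target frame",(T.inv().apply(d)/250).round(4),"mm",d.round(1))
E
python3 - <<'E'
from h import *
f=lambda u,v:(270+(u+.5)/5.5-.5,165+(v+.5)/5.5-.5)
for q in[(60,320),(97,438)]: print("apron",tobox(ray("top",f(*q),4)).round(1))
b=[tobox(ray("top",f(*q),18)) for q in[(347,262),(455,220),(478,287),(372,325)]];print(np.round(b,1),np.mean(b,0))
# scene check of pan
p=cv2.imread("pics/scene0.png");print("pan in scene",proj("scene",np.array([463.5,301.8,60])),"box",[proj("scene",np.array([*frombox(x,y),76])).round() for x,y in[(-36,-110),(36,-110),(36,110),(-36,110)]])
go([*frombox(-6,-72),150],-73.44)
E
```

```text
apron [ 33.2 197.5]
apron [-36.2 197.9]
[[ 15.   35.3]
 [ 19.1 -29.5]
 [-20.4 -29.9]
 [-22.7  33.1]] [-2.26114793  2.25128508]
pan in scene [326.47430502 189.87187046] box [array([201., 243.]), array([215., 255.]), array([264., 218.]), array([250., 207.])]
t 0.10 pos [239.  576.9 230.3] box [-38.5 704.7] F [-0.5 -0.8 -0.6] w 85.2 g 0.0 j [ 1.44  0.39  0.01 -0.   -1.19 -0.26]
rot frac [ 0.0003 -0.0002  0.1415]  deg [ 0.1  -0.06 50.93]
travel frac now [2.0593 2.3294 0.3262] in target frame [ 3.1069 -0.1301  0.3213] mm [ 252.6 -735.2  -80.3]
```

servo_tool(
  motion=[
    {"travel":[0.1,0.113,0],"rot":[0,0,0],"hand":0},
    {"travel":[0.1,0.113,0],"rot":[0,0,0],"hand":0},
    {"travel":[0.1,0.113,0],"rot":[0,0,0],"hand":0},
    {"travel":[0.1,0.113,0],"rot":[0,0,0],"hand":0},
    {"travel":[0.1,0.113,0],"rot":[0,0,0],"hand":0},
    {"travel":[0.1,0.113,0],"rot":[0,0,0],"hand":0},
    {"travel":[0.1,0.113,0],"rot":[0,0,0],"hand":0},
    {"travel":[0.1,0.113,0],"rot":[0,0,0],"hand":0},
    {"travel":[0.1,0.113,0],"rot":[0,0,0],"hand":0},
    {"travel":[0.1,0.113,0],"rot":[0,0,0],"hand":0},
  ],
)

```text
clock: 0.93
position: [361.9, 218.7, 231.2]
ee_rot: [0.981, -0.195, -0.0, 0.0]
contact_force: [0.7, 1.0, 0.0]
gripper_width: 0.2
grasp_force: 0.0
```

servo_tool(
  motion=[
    {"travel":[0.1,0.113,0],"rot":[0,0,0],"hand":0},
    {"travel":[0.1,0.113,0],"rot":[0,0,0],"hand":0},
    {"travel":[0.1,0.113,0],"rot":[0,0,0],"hand":0},
    {"travel":[0.1,0.113,0],"rot":[0,0,0],"hand":0},
    {"travel":[0.1,0.113,0],"rot":[0,0,0],"hand":0},
    {"travel":[0.1,0.113,0],"rot":[0,0,0],"hand":0},
    {"travel":[0.1,0.113,0],"rot":[0,0,0],"hand":0},
    {"travel":[0.1,0.113,0],"rot":[0,0,0],"hand":0},
    {"travel":[0.1,0.113,0],"rot":[0,0,0],"hand":0},
    {"travel":[0.1,0.113,0],"rot":[0,0,0],"hand":0},
  ],
)

```text
clock: 1.77
position: [484.8, -137.9, 231.0]
ee_rot: [0.981, -0.195, -0.0, -0.0]
contact_force: [1.3, 0.4, 0.1]
gripper_width: 0.3
grasp_force: 0.0
```

servo_tool(
  motion=[
    {"travel":[0,0,0],"rot":[0,0,0.0177],"hand":0},
    {"travel":[0,0,0],"rot":[0,0,0.0177],"hand":0},
    {"travel":[0,0,0],"rot":[0,0,0.0177],"hand":0},
    {"travel":[0,0,0],"rot":[0,0,0.0177],"hand":0},
    {"travel":[0,0,0],"rot":[0,0,0.0177],"hand":0},
    {"travel":[0,0,0],"rot":[0,0,0.0177],"hand":0},
    {"travel":[0,0,0],"rot":[0,0,0.0177],"hand":0},
    {"travel":[0,0,0],"rot":[0,0,0.0177],"hand":0},
    {"travel":[0,0,0],"rot":[0,0,0],"hand":0},
  ],
)

```text
clock: 2.52
position: [484.5, -135.9, 230.9]
ee_rot: [0.801, -0.599, -0.0, 0.0]
contact_force: [-0.5, 0.5, -0.2]
gripper_width: -0.1
grasp_force: 0.0
```

Run:
```python
from h import *
go([*frombox(-6,-70),110],-73.44)
p,d=get_image("scene");cv2.imwrite("pics/s1.png",cv2.resize(p[120:290,130:330,::-1],None,fx=3.5,fy=3.5,interpolation=cv2.INTER_CUBIC))
```

```text
t 2.52 pos [ 484.5 -135.9  230.9] box [ -6.4 -48.5] F [-0.5  0.5 -0.2] w -0.1 g 0.0 j [ 0.05  0.18 -0.28 -0.   -1.11  0.24]
rot frac [ 0.0001  0.0001 -0.0004]  deg [ 0.05  0.02 -0.15]
travel frac now [ 0.0861 -0.0022  0.4835] in target frame [ 0.0859 -0.0015  0.4836] mm [   6.5  -20.5 -120.9]
```

View pics/s1.png

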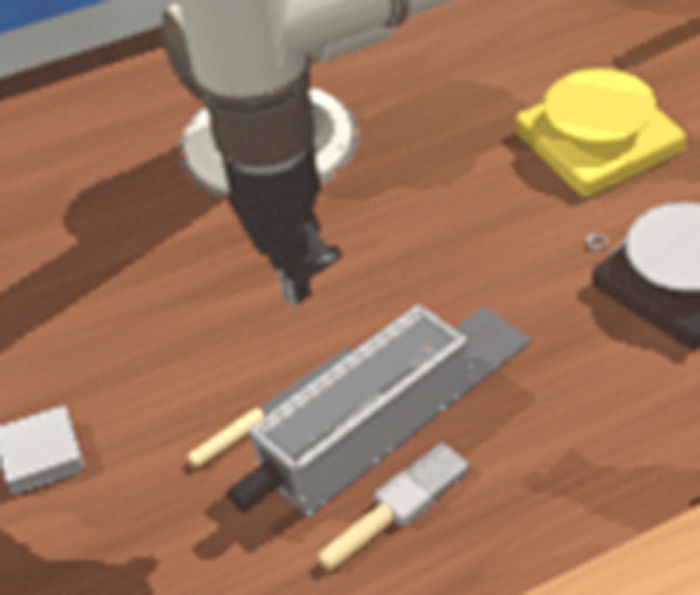

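The close crop shows the shut fingertips at crop (295,298) and a knuckle sticking out at (335,255). I'll measure that profile from depth.

Run:
```python
from h import *
c=camera_params("scene");K,R,t=map(np.array,(c["camera_matrix"],c["R"],c["t"]))
p,d=get_image("scene");s=sensors.read_state();T=Ro.from_quat(s["ee_rot"])
v,u=np.mgrid[0:420,0:560];W=(np.stack([(u-K[0,2])/K[0,0]*d,(v-K[1,2])/K[1,1]*d,d],-1)-t)@R
q=T.inv().apply((W.reshape(-1,3)-s["position"]));
q=q[(abs(q[:,0])<60)&(abs(q[:,1])<70)&(q[:,2]>-110)&(q[:,2]<5)]
for z in range(-110,5,8):
    m=q[(q[:,2]>=z)&(q[:,2]<z+8)]
    if len(m): print(z,len(m),"x",m[:,0].min().round(),m[:,0].max().round(),"y",m[:,1].min().round(),m[:,1].max().round())
```

```text
-110 41 x -10.0 21.0 y -45.0 13.0
-102 59 x -8.0 20.0 y -61.0 21.0
-94 53 x -12.0 18.0 y -62.0 59.0
-86 34 x -11.0 18.0 y -59.0 59.0
-78 36 x -4.0 17.0 y -51.0 53.0
-70 33 x -10.0 16.0 y -41.0 46.0
-62 24 x -8.0 13.0 y -35.0 34.0
-54 30 x -10.0 13.0 y -31.0 32.0
-46 4 x 10.0 13.0 y -8.0 8.0
-38 11 x 4.0 11.0 y -12.0 9.0
-30 13 x -7.0 11.0 y -13.0 7.0
-22 17 x -8.0 11.0 y -14.0 9.0
-14 11 x -5.0 12.0 y -12.0 5.0
-6 3 x 6.0 10.0 y -6.0 1.0
```

The shut gripper's knuckles reach ±35–46 mm along the closing line, 50–70 mm above the tip. That line must therefore run along the channel, so I'll turn 90°.

servo_tool(
  motion=[
    {"travel":[0,0,0.03],"rot":[0,0,0.0192],"hand":0},
    {"travel":[0,0,0.03],"rot":[0,0,0.0192],"hand":0},
    {"travel":[0,0,0.03],"rot":[0,0,0.0192],"hand":0},
    {"travel":[0,0,0.03],"rot":[0,0,0.0192],"hand":0},
    {"travel":[0,0,0.03],"rot":[0,0,0.0192],"hand":0},
    {"travel":[0,0,0.03],"rot":[0,0,0.0192],"hand":0},
    {"travel":[0,0,0.03],"rot":[0,0,0.0192],"hand":0},
    {"travel":[0,0,0.03],"rot":[0,0,0.0192],"hand":0},
    {"travel":[0,0,0.03],"rot":[0,0,0.0192],"hand":0},
    {"travel":[0,0,0.03],"rot":[0,0,0.0192],"hand":0},
  ],
)

```text
clock: 3.45
position: [484.8, -136.0, 155.9]
ee_rot: [-0.319, 0.948, 0.0, -0.0]
contact_force: [0.1, -0.5, -0.6]
gripper_width: -0.0
grasp_force: 0.0
```

servo_tool(
  motion=[
    {"travel":[0,0,0.03],"rot":[0,0,0.0192],"hand":0},
    {"travel":[0,0,0.03],"rot":[0,0,0.0192],"hand":0},
    {"travel":[0,0,0.03],"rot":[0,0,0.0192],"hand":0},
    {"travel":[0,0,0],"rot":[0,0,0],"hand":0},
    {"travel":[0,0,0],"rot":[0,0,0],"hand":0},
  ],
)

```text
clock: 3.87
position: [484.6, -136.0, 133.6]
ee_rot: [-0.147, 0.989, 0.0, -0.001]
contact_force: [0.2, 0.4, 0.5]
gripper_width: -0.0
grasp_force: 0.0
```

Run:
```python
from h import *
go([*frombox(-6,-55),90],-163.44)
```

```text
t 3.87 pos [ 484.6 -136.   133.6] box [ -6.3 -48.6] F [0.2 0.4 0.5] w -0.0 g 0.0 j [ 0.05  0.28 -0.42  0.   -0.87 -1.32]
rot frac [ 0.     -0.0002  0.001 ]  deg [ 0.01 -0.06  0.37]
travel frac now [-0.0011 -0.0255  0.1742] in target frame [-0.0011 -0.0255  0.1742] mm [  2.1  -6.  -43.6]
```

servo_tool(
  motion=[
    {"travel":[0,-0.0255,0.05],"rot":[0,0,0.001],"hand":0},
    {"travel":[0,0,0.08],"rot":[0,0,0],"hand":0},
    {"travel":[0,0,0.05],"rot":[0,0,0],"hand":0},
    {"travel":[0,0,0.05],"rot":[0,0,0],"hand":0},
    {"travel":[0,0,0.05],"rot":[0,0,0],"hand":0},
    {"travel":[0,0,0.05],"rot":[0,0,0],"hand":0},
    {"travel":[0,0,0.05],"rot":[0,0,0],"hand":0},
    {"travel":[0,0,0],"rot":[0,0,0],"hand":0},
  ],
)

```text
clock: 4.53
position: [485.4, -142.3, 37.9]
ee_rot: [-0.144, 0.99, 0.0, -0.002]
contact_force: [-3.6, -2.7, 1.2]
gripper_width: -0.1
grasp_force: 2.0
```

Run:
```python
from h import *
go([*frombox(-6,-55),10],-163.44)
```

```text
t 4.53 pos [ 485.4 -142.3   37.9] box [ -7.4 -54.9] F [-3.6 -2.7  1.2] w -0.1 g 2.0 j [ 0.04  0.42 -0.52  0.   -0.64 -1.32]
rot frac [ 0.0001 -0.0006 -0.0002]  deg [ 0.05 -0.23 -0.06]
travel frac now [-0.0059 -0.0006  0.1115] in target frame [-0.0055 -0.0005  0.1115] mm [  1.3   0.3 -27.9]
```

servo_tool(
  motion=[
    {"travel":[0,0,0.022],"rot":[0,0,0],"hand":0},
    {"travel":[0,0,0.022],"rot":[0,0,0],"hand":0},
    {"travel":[0,0,0.022],"rot":[0,0,0],"hand":0},
    {"travel":[0,0,0.022],"rot":[0,0,0],"hand":0},
    {"travel":[0,0,0.022],"rot":[0,0,0],"hand":0},
    {"travel":[0,0,0],"rot":[0,0,0],"hand":0},
  ],
)

```text
clock: 5.03
position: [484.9, -142.1, 9.8]
ee_rot: [-0.142, 0.99, 0.0, -0.002]
contact_force: [-3.2, -0.9, -0.1]
gripper_width: -0.2
grasp_force: 1.8
```

Run:
```python
from h import *
go([*frombox(-6,-55),10],-163.44)
p,d=get_image("scene");cv2.imwrite("pics/s2.png",cv2.resize(p[160:290,170:300,::-1],None,fx=4.5,fy=4.5,interpolation=cv2.INTER_CUBIC))
```

```text
t 5.03 pos [ 484.9 -142.1    9.8] box [ -7.7 -54.5] F [-3.2 -0.9 -0.1] w -0.2 g 1.8 j [ 0.04  0.47 -0.54 -0.   -0.57 -1.32]
rot frac [ 0.0002 -0.0006 -0.0008]  deg [ 0.08 -0.22 -0.27]
travel frac now [-0.0069 -0.0018 -0.0008] in target frame [-0.0069 -0.0018 -0.0008] mm [1.8 0.1 0.2]
```

View pics/s2.png

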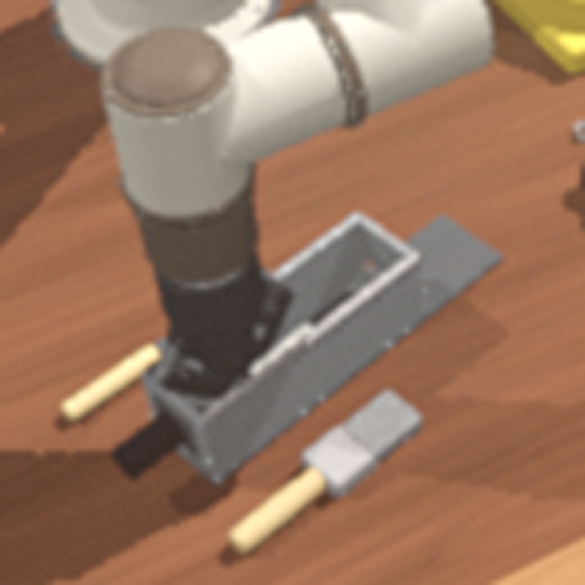

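The crop shows the gripper in the channel, with the knuckle around (275,315) and the flap swung down. The side force of about 3 N agrees with that. Raking now.

servo_tool(
  motion=[
    {"travel":[-0.005,0.02,0],"rot":[0,0,0],"hand":0},
    {"travel":[0,0.02,0],"rot":[0,0,0],"hand":0},
    {"travel":[0,0.02,0],"rot":[0,0,0],"hand":0},
    {"travel":[0,0.02,0],"rot":[0,0,0],"hand":0},
    {"travel":[0,0.02,0],"rot":[0,0,0],"hand":0},
    {"travel":[0,0.02,0],"rot":[0,0,0],"hand":0},
    {"travel":[0,0.02,0],"rot":[0,0,0],"hand":0},
    {"travel":[0,0.02,0],"rot":[0,0,0],"hand":0},
    {"travel":[0,0.02,0],"rot":[0,0,0],"hand":0},
    {"travel":[0,0.02,0],"rot":[0,0,0],"hand":0},
  ],
)

```text
clock: 5.92
position: [473.8, -93.6, 11.6]
ee_rot: [-0.142, 0.99, -0.0, 0.0]
contact_force: [-1.8, -5.4, 0.5]
gripper_width: 0.1
grasp_force: 3.1
```

Run:
```python
from h import *
go([*frombox(-6,50),9],-163.44)
```

```text
t 5.92 pos [473.8 -93.6  11.6] box [-4.6 -4.9] F [-1.8 -5.4  0.5] w 0.1 g 3.1 j [ 0.14  0.44 -0.6   0.   -0.54 -1.43]
rot frac [-0.0001  0.     -0.0007]  deg [-0.03  0.01 -0.24]
travel frac now [0.0064 0.2196 0.0103] in target frame [0.0055 0.2196 0.0104] mm [-17.   52.2  -2.6]
```

servo_tool(
  motion=[
    {"travel":[0.001,0.02,0.006],"rot":[0,0,0],"hand":0},
    {"travel":[0,0.02,0],"rot":[0,0,0],"hand":0},
    {"travel":[0,0.02,0],"rot":[0,0,0],"hand":0},
    {"travel":[0,0.02,0],"rot":[0,0,0],"hand":0},
    {"travel":[0,0.02,0],"rot":[0,0,0],"hand":0},
    {"travel":[0,0.02,0],"rot":[0,0,0],"hand":0},
    {"travel":[0,0.02,0],"rot":[0,0,0],"hand":0},
    {"travel":[0,0.02,0],"rot":[0,0,0],"hand":0},
    {"travel":[0,0.02,0],"rot":[0,0,0],"hand":0},
    {"travel":[0,0.02,0],"rot":[0,0,0],"hand":0},
  ],
)

```text
clock: 6.75
position: [461.1, -46.3, 11.5]
ee_rot: [-0.142, 0.99, -0.001, 0.002]
contact_force: [-1.3, -11.1, 9.3]
gripper_width: 0.1
grasp_force: 9.4
```

Run:
```python
from h import *
go([*frombox(-6,50),9],-163.44)
p,d=get_image("top");cv2.imwrite("pics/t2.png",cv2.resize(p[165:255,270:410,::-1],None,fx=5.5,fy=5.5,interpolation=cv2.INTER_CUBIC))
```

```text
t 6.75 pos [461.1 -46.3  11.5] box [-3.3 44.1] F [ -1.3 -11.1   9.3] w 0.1 g 9.4 j [ 0.25  0.42 -0.65  0.   -0.5  -1.54]
rot frac [-0.0003  0.0005 -0.0005]  deg [-0.1   0.18 -0.18]
travel frac now [0.0109 0.0235 0.0098] in target frame [0.0108 0.0235 0.0098] mm [-4.3  4.9 -2.5]
```

View pics/t2.png

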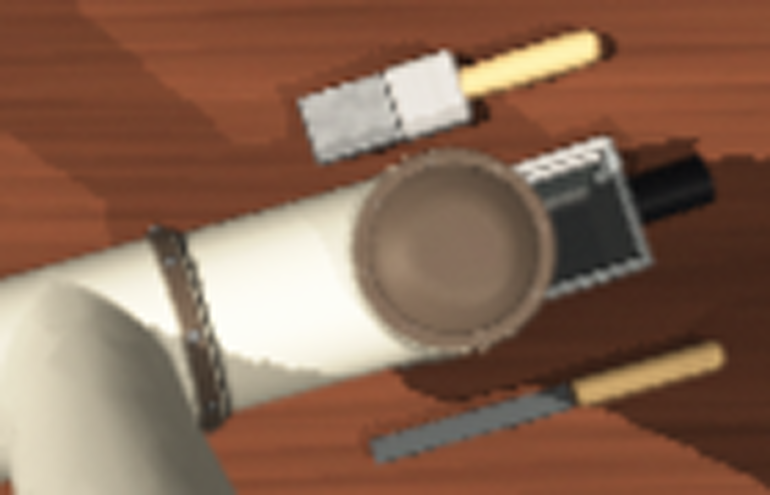

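servo_tool(
  motion=[
    {"travel":[0.008,0,0],"rot":[0,0,0],"hand":0},
    {"travel":[0.008,0,0],"rot":[0,0,0],"hand":0},
    {"travel":[0,0,0],"rot":[0,0,0],"hand":0},
  ],
)

```text
clock: 7.05
position: [459.0, -46.0, 11.5]
ee_rot: [-0.143, 0.99, 0.0, 0.004]
contact_force: [-0.5, -2.5, 5.8]
gripper_width: 0.3
grasp_force: 6.2
```

Run:
```python
from h import *
go([*frombox(-6,50),9],-163.44)
p,d=get_image("scene");cv2.imwrite("pics/s3.png",cv2.resize(p[160:290,190:320,::-1],None,fx=4.5,fy=4.5,interpolation=cv2.INTER_CUBIC))
```

```text
t 7.05 pos [459.  -46.   11.5] box [-5.2 44.9] F [-0.5 -2.5  5.8] w 0.3 g 6.2 j [ 0.25  0.41 -0.65  0.   -0.5  -1.54]
rot frac [-0.0002  0.0013 -0.0005]  deg [-0.06  0.46 -0.17]
travel frac now [0.0032 0.0202 0.0101] in target frame [0.0031 0.0202 0.0101] mm [-2.2  4.6 -2.5]
```

View pics/s3.png

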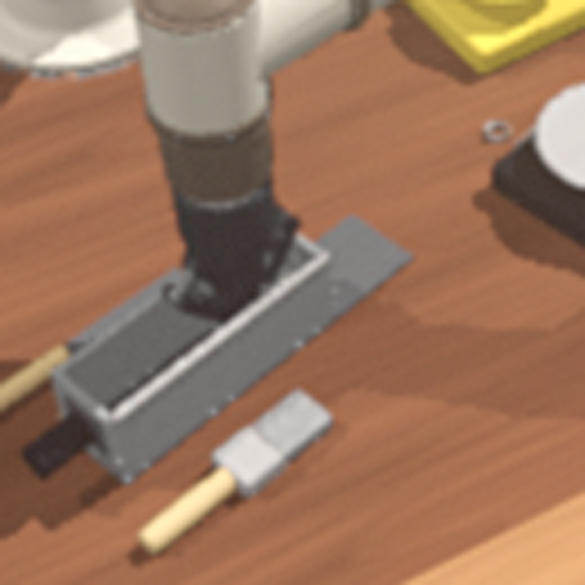

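```bash
cat >> h.py <<'E'
def cloud(n):
    c=camera_params(n);K,R,t=map(np.array,(c["camera_matrix"],c["R"],c["t"]));p,d=get_image(n)
    v,u=np.mgrid[0:420,0:560];W=(np.stack([(u-K[0,2])/K[0,0]*d,(v-K[1,2])/K[1,1]*d,d],-1)-t)@R
    q=W[...,:2]-B; return p,d,np.dstack([q@bx,q@by,W[...,2]])
E
python3 - <<'E'
from h import *
for n in("scene","top"):
    p,d,Q=cloud(n)
    m=(abs(Q[...,0])<34)&(Q[...,1]>107)&(Q[...,1]<198)&(Q[...,2]<30)&(d>0)
    for y in range(107,198,10):
        k=m&(Q[...,1]>=y)&(Q[...,1]<y+10)
        if k.sum(): print(n,y,k.sum(),Q[k][:,2].round().astype(int).tolist()[:25],p[k].mean(0).round())
E
```

```text
scene 107 11 [9, 6, 17, 5, 29, 5, 10, 7, 2, 2, 4] [130. 118. 113.]
scene 117 12 [5, 7, 6, 7, 9, 2, 6, 3, 3, 1, 5, -5] [118. 112. 110.]
scene 127 19 [6, 9, 6, 8, 6, 3, 3, 4, 6, 5, 4, 2, 6, 6, 5, 6, 1, 1, -2] [120. 112. 109.]
scene 137 22 [6, 10, 6, -1, 5, 2, 5, 4, 3, 6, 14, 6, 5, 2, 6, 2, 2, 5, 5, 1, 4, 0] [124. 118. 116.]
scene 147 35 [8, 7, 5, 8, 7, 5, 10, 4, 2, 7, 5, 3, 5, 7, 3, 8, 6, 8, 5, 9, 6, 6, 8, 4, 2] [131. 127. 125.]
scene 157 33 [4, 4, 7, 7, 10, 2, 2, 4, 5, 12, 1, 12, 5, 4, 3, 4, 8, 5, 9, 6, 7, 3, 1, 8, 9] [131. 126. 124.]
scene 167 38 [11, 4, 5, 6, 5, 4, 7, 4, 4, 7, 7, 5, 10, 7, 5, 5, 7, 13, 3, 6, 2, 7, 3, 4, 8] [132. 128. 126.]
scene 177 38 [6, 2, 1, 9, 11, 5, 1, 6, 5, 10, 12, 5, 3, 10, 8, 6, 7, 1, 5, 3, 6, 5, 0, 3, 6] [131. 128. 127.]
scene 187 37 [6, 7, 5, 5, 7, 7, 5, 6, 4, 4, 4, 2, 3, 7, 3, 2, 9, 7, 8, 3, 5, 8, 6, 4, 7] [134. 127. 124.]
scene 197 1 [3] [134. 129. 129.]
```

servo_tool(
  motion=[
    {"travel":[0,0.01,-0.003],"rot":[0,0,0],"hand":0},
    {"travel":[0,0.01,0],"rot":[0,0,0],"hand":0},
    {"travel":[0,0.01,0],"rot":[0,0,0],"hand":0},
    {"travel":[0,0.01,0],"rot":[0,0,0],"hand":0},
  ],
)

```text
clock: 7.53
position: [453.6, -37.4, 11.5]
ee_rot: [-0.142, 0.99, -0.0, 0.001]
contact_force: [-0.6, -8.7, 7.7]
gripper_width: 0.2
grasp_force: 6.8
```

Run:
```python
from h import *
go([*frombox(-6,62),9],-163.44)
p,d,Q=cloud("top")
m=(abs(Q[...,0])<34)&(Q[...,1]>107)&(Q[...,1]<198)&(Q[...,2]<30)&(d>0);print(m.sum())
```

```text
t 7.53 pos [453.6 -37.4  11.5] box [-8.  54.7] F [-0.6 -8.7  7.7] w 0.2 g 6.8 j [ 0.28  0.41 -0.67  0.   -0.5  -1.56]
rot frac [-0.0001  0.0002 -0.0006]  deg [-0.05  0.08 -0.21]
travel frac now [-0.0077  0.0292  0.0099] in target frame [-0.0079  0.0292  0.0099] mm [-0.2  7.6 -2.5]
0
```

The fingertip taper is riding on the bar's top edge. I'll back off, go lower, tilt 12° so the tips lead the knuckles, then push on.

servo_tool(
  motion=[
    {"travel":[0,-0.02,0],"rot":[0,0,0],"hand":0},
    {"travel":[-0.004,0,0.01],"rot":[0,0,0],"hand":0},
    {"travel":[0,0,0],"rot":[-0.0111,0,0],"hand":0},
    {"travel":[0,0,0],"rot":[-0.0111,0,0],"hand":0},
    {"travel":[0,0,0],"rot":[-0.0111,0,0],"hand":0},
    {"travel":[0,0,0],"rot":[0,0,0],"hand":0},
  ],
)

```text
clock: 8.08
position: [456.0, -42.1, 8.0]
ee_rot: [-0.139, 0.985, 0.105, -0.015]
contact_force: [-2.7, -1.3, 1.7]
gripper_width: 0.3
grasp_force: 1.5
```

Run:
```python
from h import *
go([*frombox(-7,80),7.5])
```

```text
t 8.08 pos [456.  -42.1   8. ] box [-7.  49.6] F [-2.7 -1.3  1.7] w 0.3 g 1.5 j [ 0.1   0.46 -0.47 -0.33 -0.7  -1.14]
travel frac now [0.001  0.1185 0.0276] in target frame [0.001  0.1185 0.0276] mm [-8.7 29.2 -0.5]
```

servo_tool(
  motion=[
    {"travel":[0,0.0147,0.0032],"rot":[0,0,0],"hand":0},
    {"travel":[0,0.0147,0.0032],"rot":[0,0,0],"hand":0},
    {"travel":[0,0.0147,0.0032],"rot":[0,0,0],"hand":0},
    {"travel":[0,0.0147,0.0032],"rot":[0,0,0],"hand":0},
    {"travel":[0,0.0147,0.0032],"rot":[0,0,0],"hand":0},
  ],
)

```text
clock: 8.5
position: [449.0, -23.5, 7.8]
ee_rot: [-0.142, 0.984, 0.102, -0.015]
contact_force: [-2.2, -4.7, -0.5]
gripper_width: 0.3
grasp_force: 2.6
```

Run:
```python
from h import *
go([*frombox(-7,82),7.5])
```

```text
t 8.50 pos [449.  -23.5   7.8] box [-8.4 69.4] F [-2.2 -4.7 -0.5] w 0.3 g 2.6 j [ 0.15  0.44 -0.5  -0.33 -0.68 -1.17]
travel frac now [-0.0055  0.049   0.0114] in target frame [-0.0055  0.049   0.0114] mm [-2.2 12.5 -0.3]
```

Clean push now. Going on gently to about y = 83.

servo_tool(
  motion=[
    {"travel":[-0.002,0.0098,0.0021],"rot":[0,0,0],"hand":0},
    {"travel":[0,0.0098,0.0021],"rot":[0,0,0],"hand":0},
    {"travel":[0,0.0098,0.0021],"rot":[0,0,0],"hand":0},
    {"travel":[0,0.0098,0.0021],"rot":[0,0,0],"hand":0},
  ],
)

```text
clock: 8.83
position: [447.7, -16.5, 7.9]
ee_rot: [-0.144, 0.984, 0.1, -0.015]
contact_force: [0.9, -30.8, -1.1]
gripper_width: -0.4
grasp_force: 2.9
```

Run:
```python
from h import *
go([*frombox(-7,85),7.5])
p,d,Q=cloud("scene")
m=(abs(Q[...,0])<36)&(Q[...,1]>112)&(Q[...,1]<196)&(Q[...,2]>0)&(Q[...,2]<26)
print([(y,int((m&(Q[...,1]>=y)&(Q[...,1]<y+8)&(Q[...,2]>12)).sum())) for y in range(112,196,8)])
cv2.imwrite("pics/s4.png",cv2.resize(p[160:290,190:320,::-1],None,fx=4.5,fy=4.5,interpolation=cv2.INTER_CUBIC))
```

```text
t 8.83 pos [447.7 -16.5   7.9] box [-7.6 76.5] F [  0.9 -30.8  -1.1] w -0.4 g 2.9 j [ 0.17  0.44 -0.51 -0.33 -0.67 -1.19]
travel frac now [-0.0026  0.0332  0.0084] in target frame [-0.0026  0.0332  0.0084] mm [-1.8  8.4 -0.4]
[(112, 0), (120, 3), (128, 6), (136, 12), (144, 12), (152, 0), (160, 1), (168, 0), (176, 0), (184, 0), (192, 0)]
```

View pics/s4.png

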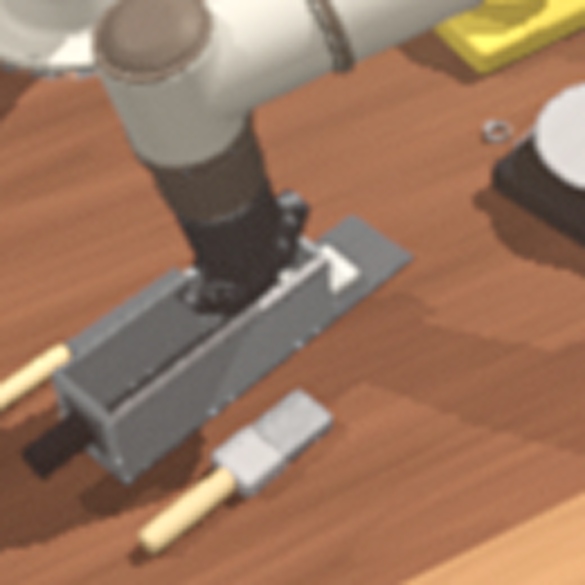

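The crop shows the bar's end out of the mouth, its front at about (345,265). Depth puts the front near y = 152, so the centre is near 120. The 31 N is wall contact, so I'll back off and draw up.

servo_tool(
  motion=[
    {"travel":[0,-0.03,-0.004],"rot":[0,0,0],"hand":0},
    {"travel":[0,-0.01,-0.03],"rot":[0,0,0],"hand":0},
    {"travel":[0,0,-0.06],"rot":[0,0,0],"hand":0},
    {"travel":[0,0,-0.06],"rot":[0,0,0],"hand":0},
    {"travel":[0,0,-0.08],"rot":[0,0,0],"hand":0},
    {"travel":[0,0,-0.1],"rot":[0,0,0],"hand":0},
    {"travel":[0,0,-0.1],"rot":[0,0,0],"hand":0},
    {"travel":[0,0,-0.1],"rot":[0.0111,0,0],"hand":0},
    {"travel":[0,0,0],"rot":[0.0111,0,0],"hand":0},
    {"travel":[0,0,0],"rot":[0.0111,0,0],"hand":0},
  ],
)

```text
clock: 9.72
position: [461.7, -48.8, 139.8]
ee_rot: [-0.142, 0.99, -0.001, 0.006]
contact_force: [-0.3, -1.1, -1.6]
gripper_width: -0.1
grasp_force: 0.0
```

servo_tool(
  motion=[
    {"travel":[0,0,0],"rot":[0,0,-0.0192],"hand":1},
    {"travel":[0,0,0],"rot":[0,0,-0.0192],"hand":1},
    {"travel":[0,0,0],"rot":[0,0,-0.0192],"hand":1},
    {"travel":[0,0,0],"rot":[0,0,-0.0192],"hand":1},
    {"travel":[0,0,0],"rot":[0,0,-0.0192],"hand":1},
    {"travel":[0,0,0],"rot":[0,0,-0.0192],"hand":1},
    {"travel":[0,0,0],"rot":[0,0,-0.0192],"hand":1},
    {"travel":[0,0,0],"rot":[0,0,-0.0192],"hand":1},
    {"travel":[0,0,0],"rot":[0,0,-0.0192],"hand":1},
    {"travel":[0,0,0],"rot":[0,0,-0.0192],"hand":1},
  ],
)

```text
clock: 10.55
position: [459.8, -48.7, 137.6]
ee_rot: [-0.681, 0.732, -0.002, 0.002]
contact_force: [-0.2, -1.2, -0.3]
gripper_width: 85.1
grasp_force: 0.0
```

servo_tool(
  motion=[
    {"travel":[0,0,0],"rot":[0,0,-0.0192],"hand":1},
    {"travel":[0,0,0],"rot":[0,0,-0.0192],"hand":1},
    {"travel":[0,0,0],"rot":[0,0,-0.0192],"hand":1},
    {"travel":[0,0,0],"rot":[0,0,0],"hand":1},
  ],
)

```text
clock: 10.88
position: [459.7, -48.8, 137.5]
ee_rot: [0.801, -0.599, 0.002, -0.002]
contact_force: [-0.0, 0.3, -0.2]
gripper_width: 85.0
grasp_force: 0.0
```

Run:
```python
from h import *
go([*frombox(0,150),100],-73.44)
p,d,Q=cloud("scene");np.save("pics/Qs.npy",Q)
m=(abs(Q[...,0])<36)&(Q[...,1]>105)&(Q[...,1]<196)&(Q[...,2]>12)&(Q[...,2]<26);print(Q[m].round().astype(int).tolist())
g=p.min(2); mm=((g>150)&(abs(Q[...,0])<45)&(Q[...,1]>105)&(Q[...,1]<196)&(Q[...,2]<30)).astype(np.uint8)
v,u=np.nonzero(mm);b=np.array([tobox(ray("scene",(x,y),18)) for x,y in zip(u,v)]);print(len(b),b.min(0),b.max(0));r=cv2.minAreaRect(b.astype(np.float32));print(r)
cv2.imwrite("pics/s5.png",cv2.resize(p[160:290,190:320,::-1],None,fx=4.5,fy=4.5,interpolation=cv2.INTER_CUBIC))
```

```text
t 10.88 pos [459.7 -48.8 137.5] box [-5.4 42.1] F [-0.   0.3 -0.2] w 85.0 g 0.0 j [ 0.25  0.21 -0.52  0.   -0.84  0.04]
rot frac [-0.0008 -0.0001 -0.0005]  deg [-0.27 -0.04 -0.19]
travel frac now [-0.4318 -0.0193  0.1498] in target frame [-0.4317 -0.0214  0.15  ] mm [-25.6 105.  -37.5]
[[-16, 146, 22], [-16, 152, 17], [-13, 148, 17], [-8, 149, 19], [-9, 150, 13], [-4, 150, 16], [-2, 143, 17], [4, 143, 23], [7, 145, 24], [2, 139, 19], [6, 140, 21], [6, 145, 17], [9, 148, 17], [8, 134, 22], [10, 137, 21], [13, 139, 21], [11, 145, 16], [15, 146, 17], [9, 132, 19], [12, 135, 19], [16, 136, 21], [19, 138, 22], [21, 141, 21], [19, 148, 13], [11, 130, 17], [16, 131, 20], [19, 132, 21], [19, 142, 13], [17, 124, 21], [18, 128, 18], [20, 132, 16], [21, 136, 14], [16, 125, 14], [31, 106, 20], [32, 109, 12]]
42 [-24.46474005 122.62174221] [ 20.58562292 154.51830377]
((2.7551307678222656, 145.62692260742188), (23.41815948486328, 50.79759216308594), 59.40848922729492)
```

View pics/s5.png

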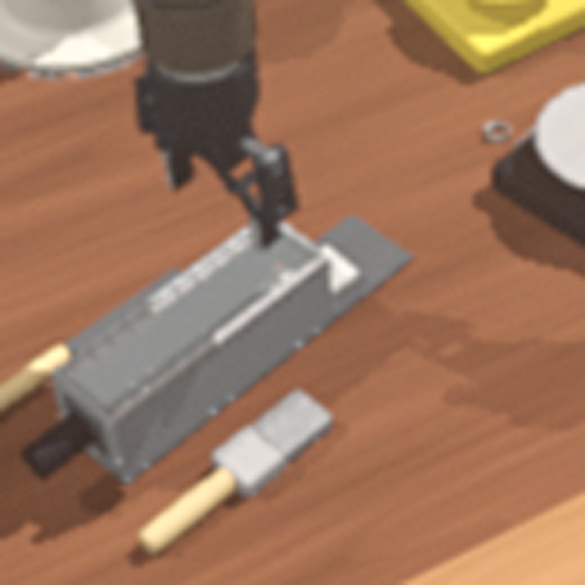

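The flap is shut, and the bar's top patch is at crop (340,265). That gives a centre near box (1,120), roughly square to the box. I'll grip its front part and draw it clear.

servo_tool(
  motion=[
    {"travel":[-0.1,-0.006,0],"rot":[0,0,0],"hand":1},
    {"travel":[-0.1,-0.006,0],"rot":[0,0,0],"hand":1},
    {"travel":[-0.1,-0.006,0],"rot":[0,0,0],"hand":1},
    {"travel":[-0.1,-0.006,0],"rot":[0,0,0],"hand":1},
    {"travel":[0,0,0.1],"rot":[0,0,0],"hand":1},
    {"travel":[0,0,0.1],"rot":[0,0,0],"hand":1},
    {"travel":[0,0,0.1],"rot":[0,0,0],"hand":1},
    {"travel":[0,0,0.08],"rot":[0,0,0],"hand":1},
    {"travel":[0,0,0],"rot":[0,0,0],"hand":1},
  ],
)

```text
clock: 11.68
position: [434.2, 47.4, 38.8]
ee_rot: [0.799, -0.602, -0.001, 0.003]
contact_force: [0.3, 0.0, 0.7]
gripper_width: 85.5
grasp_force: 0.0
```

Run:
```python
from h import *
go([*frombox(0,143),5],-73.44)
```

```text
t 11.68 pos [434.2  47.4  38.8] box [ -2.3 141.6] F [0.3 0.  0.7] w 85.5 g 0.0 j [ 0.48  0.33 -0.68 -0.   -0.56 -0.2 ]
rot frac [ 0.0009 -0.0001 -0.0015]  deg [ 0.32 -0.05 -0.55]
travel frac now [-0.0059 -0.0099  0.1351] in target frame [-0.0057 -0.0092  0.1352] mm [  1.8   2.  -33.8]
```

servo_tool(
  motion=[
    {"travel":[-0.006,-0.01,0.04],"rot":[0,0,0],"hand":1},
    {"travel":[0,0,0.04],"rot":[0,0,0],"hand":1},
    {"travel":[0,0,0.03],"rot":[0,0,0],"hand":1},
    {"travel":[0,0,0.025],"rot":[0,0,0],"hand":1},
    {"travel":[0,0,0],"rot":[0,0,0],"hand":0},
    {"travel":[0,0,0],"rot":[0,0,0],"hand":0},
    {"travel":[0,0,0],"rot":[0,0,0],"hand":0},
    {"travel":[0,0,0],"rot":[0,0,0],"hand":0},
    {"travel":[0,0,0],"rot":[0,0,0],"hand":0},
  ],
)

```text
clock: 12.43
position: [438.2, 49.8, 8.8]
ee_rot: [0.799, -0.601, 0.0, -0.0]
contact_force: [-2.2, -0.1, 8.2]
gripper_width: 38.0
grasp_force: 58.7
```

Run:
```python
from h import *
go([*frombox(0,183),5],-73.44)
```

```text
t 12.43 pos [438.2  49.8   8.8] box [  2.2 142.7] F [-2.2 -0.1  8.2] w 38.0 g 58.7 j [ 0.48  0.4  -0.7   0.   -0.47 -0.2 ]
rot frac [-0.0001 -0.     -0.0012]  deg [-0.03 -0.   -0.42]
travel frac now [-0.1611  0.01    0.0152] in target frame [-0.1612  0.0088  0.0153] mm [-13.6  38.   -3.8]
```

servo_tool(
  motion=[
    {"travel":[-0.01,0,-0.012],"rot":[0,0,0],"hand":0},
    {"travel":[-0.02,0,0],"rot":[0,0,0],"hand":0},
    {"travel":[-0.02,0,0],"rot":[0,0,0],"hand":0},
    {"travel":[-0.02,0,0],"rot":[0,0,0],"hand":0},
    {"travel":[-0.02,0,0],"rot":[0,0,0],"hand":0},
    {"travel":[-0.02,0,0],"rot":[0,0,0],"hand":0},
    {"travel":[-0.02,0,0],"rot":[0,0,0],"hand":0},
    {"travel":[-0.02,0,0],"rot":[0,0,0],"hand":0},
    {"travel":[-0.01,0,0],"rot":[0,0,0],"hand":0},
    {"travel":[0,0,0],"rot":[0,0,0],"hand":0},
  ],
)

```text
clock: 13.27
position: [426.9, 88.8, 10.7]
ee_rot: [0.8, -0.6, 0.0, -0.0]
contact_force: [-0.0, 0.8, -3.6]
gripper_width: 37.7
grasp_force: 60.0
```

servo_tool(
  motion=[
    {"travel":[0,0,0],"rot":[0,0,0],"hand":1},
    {"travel":[0,0,0],"rot":[0,0,0],"hand":1},
    {"travel":[0,0,0],"rot":[0,0,0],"hand":1},
    {"travel":[0,0,0],"rot":[0,0,0],"hand":1},
  ],
)

```text
clock: 13.6
position: [427.4, 88.2, 11.0]
ee_rot: [0.799, -0.601, 0.0, -0.0]
contact_force: [0.2, -0.5, -0.1]
gripper_width: 83.5
grasp_force: 0.0
```

Run:
```python
from h import *
p,d,Q=cloud("scene")
m=(abs(Q[...,0])<36)&(Q[...,1]>100)&(Q[...,1]<210)&(Q[...,2]>12)&(Q[...,2]<24)&(p.min(2)>130);b=Q[m];print(len(b),"med",np.median(b,0),"x",np.percentile(b[:,0],[3,97]),"y",np.percentile(b[:,1],[3,97]),b[:,2].max())
print(cv2.minAreaRect(b[:,:2].astype(np.float32)))
go([*frombox(0,160),8],-73.44)
cv2.imwrite("pics/s6.png",cv2.resize(p[170:270,210:340,::-1],None,fx=5,fy=5,interpolation=cv2.INTER_CUBIC))
```

```text
122 med [  5.28012539 163.20041601  19.03888563] x [-18.98131817  19.09770668] y [132.61260708 188.89899683] 23.984514184696675
((-0.8858852386474609, 160.084228515625), (62.82493209838867, 43.14205551147461), 85.72028350830078)
t 13.65 pos [427.3  88.2  10.9] box [  2.6 182.6] F [ 0.4 -1.1  0.5] w 85.2 g 0.0 j [ 0.58  0.39 -0.71  0.   -0.47 -0.3 ]
rot frac [-0.0001  0.     -0.0011]  deg [-0.04  0.01 -0.41]
travel frac now [0.0905 0.0099 0.0117] in target frame [0.0904 0.0106 0.0117] mm [  3.9 -22.4  -2.9]
```

View pics/s6.png

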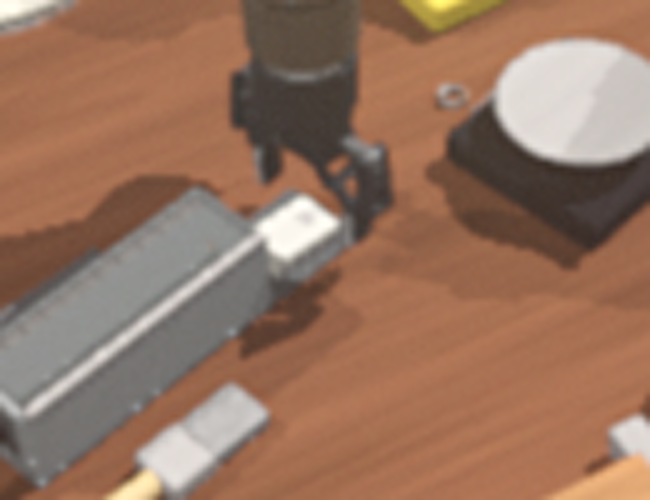

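The bar is clear of the mouth: its top is at crop (300,225), box (0,160), 62 × 43 mm. Regripping at its middle and lifting.

servo_tool(
  motion=[
    {"travel":[0.03,0.002,0],"rot":[0,0,0],"hand":1},
    {"travel":[0.03,0.002,0],"rot":[0,0,0],"hand":1},
    {"travel":[0.03,0,0.003],"rot":[0,0,0],"hand":1},
    {"travel":[0,0,0],"rot":[0,0,0],"hand":0},
    {"travel":[0,0,0],"rot":[0,0,0],"hand":0},
    {"travel":[0,0,0],"rot":[0,0,0],"hand":0},
    {"travel":[0,0,0],"rot":[0,0,0],"hand":0},
    {"travel":[0,0,0],"rot":[0,0,0],"hand":0},
    {"travel":[0,0,0],"rot":[0,0,0],"hand":0},
  ],
)

```text
clock: 14.4
position: [432.3, 66.3, 10.5]
ee_rot: [0.8, -0.6, 0.0, 0.0]
contact_force: [-1.1, -1.9, 6.2]
gripper_width: 37.9
grasp_force: 58.4
```

servo_tool(
  motion=[
    {"travel":[0,0,-0.02],"rot":[0,0,0],"hand":0},
    {"travel":[0,0,-0.04],"rot":[0,0,0],"hand":0},
    {"travel":[0,0,-0.06],"rot":[0,0,0],"hand":0},
    {"travel":[0,0,-0.08],"rot":[0,0,0],"hand":0},
    {"travel":[0,0,-0.08],"rot":[0,0,0],"hand":0},
    {"travel":[0,0,-0.08],"rot":[0,0,0],"hand":0},
    {"travel":[0,0,-0.06],"rot":[0,0,0],"hand":0},
    {"travel":[0,0,0],"rot":[0,0,0],"hand":0},
    {"travel":[0,0,0],"rot":[0,0,0],"hand":0},
  ],
)

```text
clock: 15.15
position: [431.9, 66.5, 114.9]
ee_rot: [0.799, -0.601, -0.0, -0.0]
contact_force: [-0.1, 0.3, -4.6]
gripper_width: 38.1
grasp_force: 60.0
```

Run:
```python
from h import *
go([463.5,301.8,110],-73.44)
```

```text
t 15.15 pos [431.9  66.5 114.9] box [  0.9 160.5] F [-0.1  0.3 -4.6] w 38.1 g 60.0 j [ 0.53  0.2  -0.6  -0.   -0.77 -0.24]
rot frac [-0.0001  0.0001 -0.0012]  deg [-0.03  0.05 -0.42]
travel frac now [-0.8689 -0.3832  0.0206] in target frame [-0.8661 -0.3895  0.0196] mm [ 31.6 235.3  -4.9]
```

servo_tool(
  motion=[
    {"travel":[-0.06,-0.027,0],"rot":[0,0,0],"hand":0},
    {"travel":[-0.1,-0.044,0],"rot":[0,0,0],"hand":0},
    {"travel":[-0.11,-0.048,0],"rot":[0,0,0],"hand":0},
    {"travel":[-0.11,-0.048,0],"rot":[0,0,0],"hand":0},
    {"travel":[-0.11,-0.048,0],"rot":[0,0,0],"hand":0},
    {"travel":[-0.11,-0.048,0],"rot":[0,0,0],"hand":0},
    {"travel":[-0.11,-0.048,0],"rot":[0,0,0],"hand":0},
    {"travel":[-0.1,-0.044,0],"rot":[0,0,0],"hand":0},
    {"travel":[-0.059,-0.028,0],"rot":[0,0,0],"hand":0},
    {"travel":[0,0,0],"rot":[0,0,0],"hand":0},
  ],
)

```text
clock: 15.98
position: [463.7, 304.5, 112.4]
ee_rot: [0.8, -0.6, -0.0, 0.001]
contact_force: [-0.8, -0.3, -3.4]
gripper_width: 38.1
grasp_force: 60.0
```

Run:
```python
from h import *
go([463.5,301.8,72],-73.44)
```

```text
t 15.98 pos [463.7 304.5 112.4] box [ 99.2 379.6] F [-0.8 -0.3 -3.4] w 38.1 g 60.0 j [ 0.87  0.38 -0.32 -0.   -0.86 -0.59]
rot frac [ 0.0003 -0.0001 -0.0007]  deg [ 0.09 -0.04 -0.24]
travel frac now [0.01   0.0035 0.1616] in target frame [0.0102 0.0038 0.1616] mm [ -0.2  -2.7 -40.4]
```

servo_tool(
  motion=[
    {"travel":[0.005,0.003,0.05],"rot":[0,0,0],"hand":0},
    {"travel":[0,0,0.05],"rot":[0,0,0],"hand":0},
    {"travel":[0,0,0.03],"rot":[0,0,0],"hand":0},
    {"travel":[0,0,0.02],"rot":[0,0,0],"hand":0},
    {"travel":[0,0,0.008],"rot":[0,0,0],"hand":0},
    {"travel":[0,0,0.006],"rot":[0,0,0],"hand":0},
    {"travel":[0,0,0.006],"rot":[0,0,0],"hand":0},
    {"travel":[0,0,0],"rot":[0,0,0],"hand":0},
  ],
)

```text
clock: 16.65
position: [463.6, 300.3, 72.6]
ee_rot: [0.799, -0.601, 0.0, -0.0]
contact_force: [-0.4, -0.6, -3.4]
gripper_width: 37.8
grasp_force: 60.0
```

Run:
```python
from h import *
go([463.5,301.8,64],-73.44)
```

```text
t 16.65 pos [463.6 300.3  72.6] box [ 97.9 375.6] F [-0.4 -0.6 -3.4] w 37.8 g 60.0 j [ 0.87  0.43 -0.37 -0.   -0.77 -0.59]
rot frac [-0.0001  0.     -0.0011]  deg [-0.02  0.01 -0.41]
travel frac now [-0.006  -0.0014  0.0345] in target frame [-0.006  -0.0015  0.0345] mm [-0.1  1.5 -8.6]
```

Still 3.4 N hanging, no contact yet. Lowering about 9 mm in small steps.

servo_tool(
  motion=[
    {"travel":[0,0,0.008],"rot":[0,0,0],"hand":0},
    {"travel":[0,0,0.008],"rot":[0,0,0],"hand":0},
    {"travel":[0,0,0.006],"rot":[0,0,0],"hand":0},
    {"travel":[0,0,0.006],"rot":[0,0,0],"hand":0},
    {"travel":[0,0,0.004],"rot":[0,0,0],"hand":0},
    {"travel":[0,0,0],"rot":[0,0,0],"hand":0},
  ],
)

```text
clock: 17.15
position: [463.4, 300.3, 64.4]
ee_rot: [0.8, -0.601, 0.0, 0.0]
contact_force: [-0.0, 0.2, -2.4]
gripper_width: 38.1
grasp_force: 60.2
```

servo_tool(
  motion=[
    {"travel":[0,0,0.005],"rot":[0,0,0],"hand":0},
    {"travel":[0,0,0.005],"rot":[0,0,0],"hand":0},
    {"travel":[0,0,0],"rot":[0,0,0],"hand":0},
  ],
)

```text
clock: 17.4
position: [463.5, 300.3, 62.1]
ee_rot: [0.8, -0.601, 0.0, -0.0]
contact_force: [-1.0, 0.1, -0.2]
gripper_width: 38.3
grasp_force: 60.3
```

Fully borne by the pan. Opening and withdrawing.

servo_tool(
  motion=[
    {"travel":[0,0,0],"rot":[0,0,0],"hand":1},
    {"travel":[0,0,0],"rot":[0,0,0],"hand":1},
    {"travel":[0,0,0],"rot":[0,0,0],"hand":1},
    {"travel":[0,0,0],"rot":[0,0,0],"hand":1},
    {"travel":[0,0,0],"rot":[0,0,0],"hand":1},
    {"travel":[0,0,-0.06],"rot":[0,0,0],"hand":1},
    {"travel":[0,0,-0.1],"rot":[0,0,0],"hand":1},
    {"travel":[0,0,-0.15],"rot":[0,0,0],"hand":1},
    {"travel":[0,0,-0.15],"rot":[0,0,0],"hand":1},
    {"travel":[0,0,0],"rot":[0,0,0],"hand":1},
  ],
)

```text
clock: 18.23
position: [467.2, 303.3, 185.3]
ee_rot: [0.8, -0.6, 0.002, -0.008]
contact_force: [0.6, 1.1, 0.4]
gripper_width: 85.1
grasp_force: 0.0
```

Run:
```python
from h import *
go(None)
p,d,Q=cloud("scene");W=Q.copy();W[...,:2]=B+Q[...,:1]*bx+Q[...,1:2]*by
m=(np.hypot(W[...,0]-463,W[...,1]-302)<66)&(d>0)
h=W[m];print("pan z",np.median(h[(h[:,2]>45)&(h[:,2]<64)][:,2]));t=h[(h[:,2]>64)&(h[:,2]<80)];print("bar",len(t),np.median(t,0),cv2.minAreaRect(t[:,:2].astype(np.float32)))
cv2.imwrite("pics/s7.png",cv2.resize(p[130:260,210:400,::-1],None,fx=4,fy=4,interpolation=cv2.INTER_CUBIC))
```

```text
t 18.23 pos [467.2 303.3 185.3] box [102.3 377.4] F [0.6 1.1 0.4] w 85.1 g 0.0 j [ 0.87  0.3  -0.24  0.   -1.01 -0.59]
pan z 55.78413927400604
bar 139 [464.88748947 296.37400455  69.37302132] ((462.8151550292969, 298.0899658203125), (41.98061752319336, 66.44572448730469), 14.616341590881348)
```

View pics/s7.png

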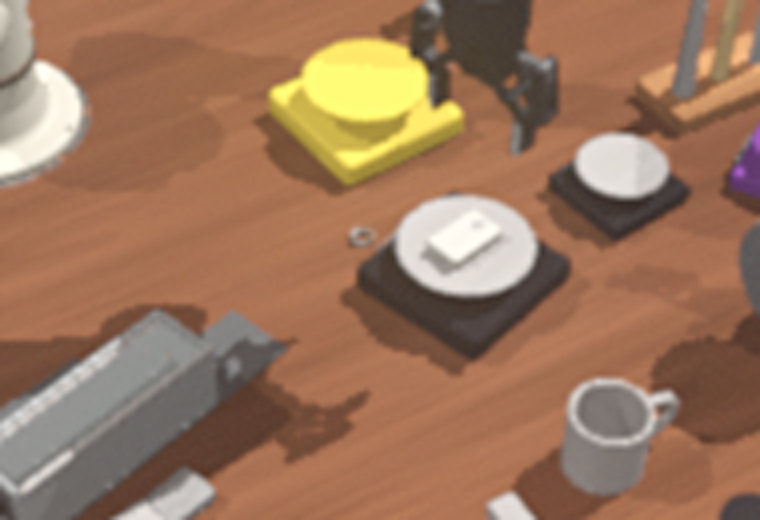

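The bar lies flat in the middle of the pan, at crop (465,240). The pan has sunk about 4 mm and the flap is shut.

```bash
python3 -c "
from bench import *
print(job_done())"
```

```text
the job is handed in; nothing more can be done
None
```

I raked the bar out through the mouth with the flap held open and let the flap spring shut. I then laid the bar flat on the balance pan, about 4 mm off centre with the pan sunk about 4 mm, and handed the job in at about 18 s; no verdict came back.

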